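# Turn a brake pad over against the inspection plate

## Robot

A 7-joint arm with a two-finger parallel gripper is mounted at the origin on the work surface. World frame = base frame: x ahead of the robot, y to its left, z up, the work surface at z = 0. Lengths are in m, angles in rad, forces in N, time in s.
With the tool pointing down it reaches from about 0.425 to 0.875 m from the base axis. Payload 8.4 kg.
Tool frame: the origin (TCP) lies at the very end of the fingers, on their centre line; the grasp point (between the pads) lies 19 mm behind it; z points along the fingers, y is the line along which they close (so a half turn about z gives the same grasp; the last joint's range is limited). The gripper opens to 87 mm and grips with 3 to 60 N. Pads are 19 mm wide; open, the fingers measure 117 mm over their backs; the gripper's body (75 mm by 190 mm) begins 51 mm behind the grasp point.
Start: joints at [1.031, 0.333, 0.04, 1.465, -0.013, 1.343, -0.059], TCP at [0.277, -0.588, 0.223] pointing down, gripper open.
Joint ranges: [-2.58, 2.58], [-0.38, 2.09], [-1.3, 1.39], [0.25, 2.4], [-1.5, 4.64], [0.08, 2.09], [-2.65, 2.65]. Speed limits (rad/s): [2.22, 2.22, 2.79, 2.79, 3.14, 3.14, 3.14].

## Interface

Orientations are given as a 3x3 rotation matrix whose columns are the frame's x, y, z axes.
In Python, from cell import * gives the robot as it stands.
- The arm moves only by the tool servo_tool, never from a script. Its argument "motion" is text: rows parted by semicolons, each of 7 numbers parted by spaces: the shift along the tool's x, y, z in units of 0.2 m (1.0 is 0.2 m), then the turn, a rotation vector about the tool's x, y, z in units of pi/2 rad (1.0 is pi/2 rad), then the closure, from -1 (fully open) to 1 (shut). A call has exactly 10 rows; each row is the pose to reach, as a shift and turn from the pose commanded when the call began, along the tool's axes at that moment; what a row does not reach only later rows make up. A row lasts 1/8 s, in which the tool goes at most 62.5 mm and 10.7 degrees, less where a joint would pass 70% of its speed; a pose out of reach is approached as far as the arm can. A call with a number of a shift or a turn outside -1 to 1 is refused whole. A call with a gripper value outside its range is refused whole. The fingers move at their own pace and stop on an object; "newtons" is the grip in N (left out, the last holds). Time passes only in rows, so rows that repeat a pose let the fingers close, or fill a call up. It gives the time, the measured TCP pose, the force, the opening and the grip force at its end, in the units of the state.
- read_state(): the state, without advancing time (a new reading comes with each control period).
- read_camera(name): name is "scene" or "top" or "wrist"; returns the picture (420x560x3 uint8, blue, green, red); there is no depth.
- camera_info(name): a dict with "camera_matrix" (3x3 intrinsics, pixels), "rvec" (rotation vector, rad) and "tvec" (3), from world to camera coordinates, as OpenCV has them. Camera axes: x right, y down, z forward; pixel columns grow to the right and rows downward; lengths in m; the calibration is good to about 2 mm. A picture is of the moment at which its call begins: read the wrist's pose just before it. camera_info takes no time and is no camera call; for the wrist camera it gives the pose at the moment of the call.
- sign_off(): hands the job in; it is judged then, once.
Trained networks look in the newest picture that a camera, given by its name, has taken for a name from the list of things; names that differ only in an ending like _2 or _b are one class to them, and where a whole thing is asked for, a point or a joint stands for the part that bears it (a point fixed in the world has none). Each returns a list of dicts, best first, with "p" (0 to 1); they miss things now and then, are a little off and sometimes report something else, mostly with a low value. They report only what shows in the picture. A call takes as long as a camera call. They do not tell look-alikes from the thing itself.
- trace(target, camera): "region" (420x560 bool, what is visible of it) and "box" ([left, top, right, bottom] in pixels, round what is visible of it).
- place_of(target, camera): "centre" ([column, row] in pixels: a listed point, or the origin of a listed thing).
The state is a dict: "time_s": time; "joint_positions": joint angles; "qvel": joint speeds; "joint_torque": joint torques, N m; "position": TCP position; "eef_rot": TCP orientation; "ft_force": force on the tool from outside, world axes, zero at the start; "torque": the same for the moment, N m; "gripper_width": finger opening in m; "grip_force": force on a finger pad.
Only numpy, scipy, OpenCV 4.12 (cv2) and the standard library are available. Lean on these libraries where they do the work, as an engineer would, in place of code of your own. Each camera call takes 0.05 s, during which the arm holds its last target. There are 200 camera calls.

## Task

One motorcycle brake pad lies on the mat in front of the inspection plate with its steel back up. Push it with the fingertips against the front edge of the plate until it tips up on edge and flips over onto the plate, copper lining up, then slide it back until its long edge is flush against the red stop bar, lying flat and wholly on the plate. Only push it, never pick it up, and leave everything else where it is.

Things in the scene. Friction and masses are not known exactly. Their poses are not given: they have to be found in the camera images.
- pad: the brake pad to turn over, 0.11-0.2 kg: steel back 50 x 84 x 4 mm (x, y, z), copper-coloured lining 46 x 76 x 4 mm in two blocks; 8 mm thick in all. The back juts 2 mm past the lining at the long edges. Origin: centre, mid-thickness. z points from lining to back (up at the start), x (short way) towards the plate within 0.3 rad. Starts flat on the mat, lining down, 15-55 mm short of the plate.
- pad_near (a point): middle of the pad's long edge away from the plate at the start (25 mm along -x from its origin, mid-thickness). With the pad pressed firmly (about 15 N) against the plate's front face, this edge follows rising fingertips by friction and the pad turns up about its other long edge
- pad_far (a point): middle of the pad's long edge nearest the plate at the start (25 mm along +x from its origin, mid-thickness). If the turned pad ends leaning on the plate's front edge, this edge is the low one: push it on and up, and the pad drops flat
- pad_left (a point): middle of the pad's short end at 42 mm along +y from its origin, mid-thickness
- pad_right (a point): middle of the pad's short end at 42 mm along -y from its origin, mid-thickness
- plate: fixed aluminium inspection plate, 12 mm thick, 170 mm wide (y); its front face is a low step. Origin: middle of the front face, at bench height; x points level from front to back, z up. Its bare top (z = 12 mm) runs from x = 0 to 75 mm, where the red stop bar's front face stands (bar 25 mm deep, top at z = 28 mm). Turned over and flush, the pad's origin is at x = 50, z = 16 mm.
- spare_pad: a second, like brake pad lying beside the plate with its copper lining already up; leave it alone. Origin at mid-thickness
- socket_big: loose chromed socket, 30 mm across and 45 mm tall, standing beside the plate; leave it. Origin under its centre
- socket_small: loose chromed socket, 24 mm across and 38 mm tall, standing beside the plate; leave it. Origin under its centre
- screwdriver: loose screwdriver with an orange handle, lying to one side; leave it. Origin on its underside near the middle
- wrench: loose steel wrench lying to one side; leave it. Origin on its underside near the middle
Mind the look-alikes: they are no part of the job. What is shaped like the pad but blue is not meant.

How it is judged:
On the way, in this order (a step that is already met when the one before it is completed fails the run):
1. the pad is tipped up on edge against the front edge of the plate (angle between pad's own z axis and vertical between 0.7 and 2.2 rad and contact force between pad and plate above 0.1 N and x of pad in the frame of plate between -0.06 and 0.02 m).
2. the pad lies on the plate, lining up (angle between pad's own z axis and vertical above 2.95 rad and x of pad in the frame of plate between 0 and 0.06 m and z of pad in the frame of plate below 0.024 m), for 0.1 s.
At the end, for the whole second after the job is handed in: The pad lies still and flat on the plate, lining up (within 0.09 rad), its long edge against the stop bar within about 4 mm and 0.08 rad, and wholly on the plate's width (angle between pad's own z axis and vertical above 3.05 rad and x of pad in the frame of plate between 0.0455 and 0.054 m and y of pad in the frame of plate between -0.043 and 0.043 m and z of pad in the frame of plate between 0.012 and 0.02 m and angle between the x axis of pad and the x axis of plate, either way round below 0.08 rad and linear speed of pad below 0.02 m/s); the robot touches nothing.
It fails at once if the pad is picked up or carried: all four of its edges more than 24 mm above the bench (height (world z) of each of pad_near, pad_far, pad_left, pad_right above 0.024 m).
It fails at once if something else is moved more than 15 mm (distance of any of spare_pad, socket_big, socket_small, screwdriver, wrench from where it was at the start of the episode above 0.015 m).
It also fails if it takes over 58 s, if anything falls off the work surface, if the arm or the gripper's body presses on something with over 40 N, if the wrist force passes 120 N, or if a joint passes its speed limit or range.

## Working session

There is one attempt and no reset: what is moved stays moved. The work goes in short steps, Python scripts to look and compute and a tool call to move; the robot and the scene stay as the last step left them, time stands still between calls to the robot, and variables do not carry over. Pictures are saved under pics/ and viewed, at most 10 in all, crops included, and the job is handed in when it is done.

Besides the shell and the picture viewer there is one more tool, called in YAML: its name, and indented under it one key for each argument. servo_tool: Moves the arm, as the interface text tells. Shifts and turns lie within -1 to 1; 1 stands for 0.2 m of shift or pi/2 rad of turn. Its arguments: {"type":"object","properties":{"motion":{"type":"string"},"newtons":{"type":"number"}},"required":["motion"]}

```bash
mkdir -p pics; ls; cat > h.py <<'E'
from cell import *
import numpy as np, cv2
def cam(n):
    i=camera_info(n); R=cv2.Rodrigues(np.array(i["rvec"],float))[0]
    return np.array(i["camera_matrix"]),R,np.array(i["tvec"],float).ravel()
def ray(n,px,z):
    K,R,t=cam(n); d=R.T@np.linalg.solve(K,[px[0],px[1],1]); c=-R.T@t
    return c+d*(z-c[2])/d[2]
def proj(n,P):
    i=camera_info(n); return cv2.projectPoints(np.array(P,float).reshape(-1,1,3),np.array(i["rvec"],float),np.array(i["tvec"],float),np.array(i["camera_matrix"],float),None)[0].reshape(-1,2)
E
python3 - <<'E'
from h import *
for n in("scene","top"):
    im=read_camera(n); cv2.imwrite(f"pics/{n}0.png",im)
    for t,z in(("pad",.004),("pad_near",.004),("pad_far",.004),("pad_left",.004),("pad_right",.004),("plate",0),("spare_pad",.004),("socket_big",0),("socket_small",0),("screwdriver",0),("wrench",0)):
        for r in place_of(t,n)[:3]: print(n,t,round(r["p"],2),np.round(r["centre"]),ray(n,r["centre"],z).round(3))
s=read_state();print(s["time_s"],s["position"],np.round(s["eef_rot"],3),s["gripper_width"])
E
```

```text
pics
scene pad 0.9 [225. 177.] [ 0.391 -0.162  0.004]
scene pad 0.69 [231. 218.] [ 0.54  -0.113  0.004]
scene pad_near 0.86 [225. 171.] [ 0.364 -0.166  0.004]
scene pad_near 0.83 [239. 211.] [ 0.515 -0.096  0.004]
scene pad_far 0.9 [230. 226.] [ 0.567 -0.111  0.004]
scene pad_far 0.78 [226. 184.] [ 0.417 -0.154  0.004]
scene pad_far 0.63 [247. 221.] [ 0.546 -0.071  0.004]
scene pad_right 0.88 [218. 215.] [ 0.535 -0.149  0.004]
scene pad_right 0.76 [212. 178.] [ 0.397 -0.199  0.004]
scene plate 0.84 [226. 238.] [ 0.607 -0.113  0.   ]
scene plate 0.7 [187. 205.] [ 0.507 -0.243  0.   ]
scene spare_pad 0.58 [285. 280.] [0.715 0.05  0.004]
scene socket_big 0.68 [164. 235.] [ 0.617 -0.274  0.   ]
scene socket_big 0.37 [239. 212.] [ 0.514 -0.096  0.   ]
scene socket_small 0.42 [186. 206.] [ 0.509 -0.244  0.   ]
scene screwdriver 0.92 [447. 239.] [0.539 0.442 0.   ]
scene wrench 0.94 [ 98. 210.] [ 0.553 -0.477  0.   ]
scene wrench 0.51 [447. 240.] [0.543 0.443 0.   ]
top pad 0.64 [350. 281.] [ 0.394 -0.171  0.004]
top pad 0.6 [324. 225.] [ 0.536 -0.108  0.004]
top pad_near 0.82 [348. 290.] [
[... 250 characters left out ...]
[329. 290.] [ 0.372 -0.118  0.004]
top pad_right 0.85 [358. 280.] [ 0.396 -0.192  0.004]
top pad_right 0.84 [338. 226.] [ 0.532 -0.145  0.004]
top plate 0.68 [319. 192.] [ 0.62  -0.097  0.   ]
top spare_pad 0.9 [262. 163.] [0.698 0.049 0.004]
top socket_big 0.5 [390. 194.] [ 0.614 -0.282  0.   ]
top socket_small 0.49 [378. 235.] [ 0.509 -0.246  0.   ]
top socket_small 0.23 [467. 215.] [ 0.559 -0.478  0.   ]
top screwdriver 0.69 [107. 228.] [0.531 0.446 0.   ]
top wrench 0.74 [467. 218.] [ 0.552 -0.478  0.   ]
top wrench 0.17 [339. 225.] [ 0.534 -0.147  0.   ]
1.2 [ 0.2773276  -0.58782015  0.22254961] [[ 0.904  0.427 -0.   ]
 [ 0.427 -0.904  0.   ]
 [ 0.    -0.    -1.   ]] 0.08722761175021593
```

```bash
python3 - <<'E'
import cv2,numpy as np
a=cv2.imread("pics/top0.png")[140:310,230:420];b=cv2.imread("pics/scene0.png")[150:310,130:320]
a=cv2.resize(a,(670,600),interpolation=2);b=cv2.resize(b,(712,600),interpolation=2)
cv2.imwrite("pics/a.png",a);cv2.imwrite("pics/b.png",b)
E
```

```text
(no output)
```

View pics/a.png

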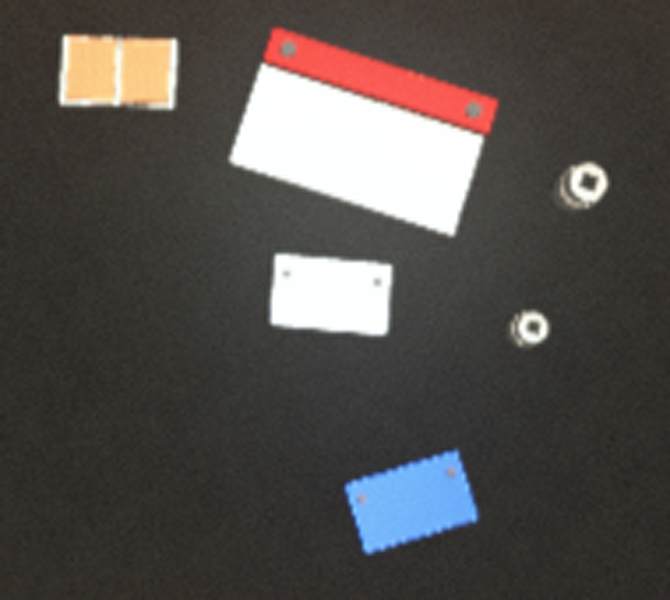

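View pics/b.png

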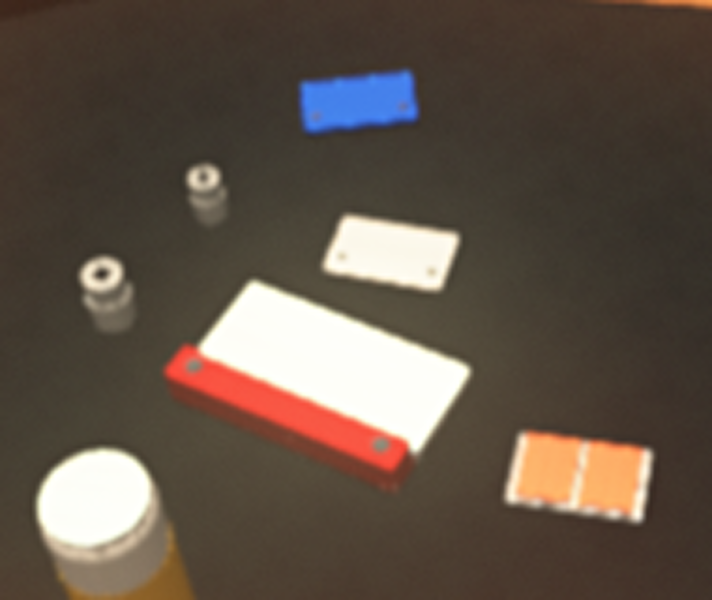

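```bash
cat >> h.py <<'E'
def setp(o,th): return np.array(o),np.array([[np.cos(th),-np.sin(th)],[np.sin(th),np.cos(th)]])
E
python3 - <<'E'
from h import *
def rc(p,z): return np.array([ray("top",(230+u/3.527,140+v/3.527),z)[:2] for u,v in p])
f=rc([(230,162),(455,235)],.012); b=rc([(265,65),(485,135)],.012); p=rc([(275,255),(391,264),(386,334),(271,325)],.008)
print("front",f,"back",b,np.linalg.norm(f[0]-f[1]),np.linalg.norm(b-f,axis=1))
e=(f[0]-f[1])+(b[0]-b[1]); th=np.arctan2(-e[0],e[1]); o=f.mean(0)
o2=(f.mean(0)+b.mean(0))/2-0.0375*np.array([np.cos(th),np.sin(th)])
print("o",o,o2,"th",th)
_,R=setp(o,th); print("pad in plate",(p-o2)@R, "c",((p-o2)@R).mean(0)); q=p[0]-p[1]+p[3]-p[2]; print("padyaw",np.arctan2(-q[0],q[1]))
# scene check
for n in["scene"]:
  for u,v in[(470,370),(253,282)]: print(ray(n,(130+u/3.747,150+v/3.75),.012))
  for u,v in[(346,215),(459,233),(441,290),(322,270)]: print((ray(n,(130+u/3.747,150+v/3.75),.008)[:2]-o2)@R)
E
python3 -c "
import cv2;cv2.imwrite('pics/c.png',cv2.imread('pics/scene0.png'))"
```

```text
front [[ 0.63527729 -0.03630929]
 [ 0.5804859  -0.19806225]] back [[ 0.7070898  -0.06282606]
 [ 0.65371367 -0.22219141]] 0.1707809069288914 [0.07655178 0.07710073]
o [ 0.6078816  -0.11718577] [ 0.60860367 -0.11787641] th -0.32490889736381323
pad in plate [[-0.05481336  0.03401661]
 [-0.03495309 -0.04767196]
 [-0.08445367 -0.05917691]
 [-0.10399518  0.02135457]] c [-0.06955382 -0.01286943]
padyaw -0.08663225795576036
[ 0.63884019 -0.03189089  0.012     ]
[ 0.58256402 -0.19233962  0.012     ]
[-0.085416   -0.05522749]
[-0.10519416  0.02591413]
[-0.05348811  0.03948695]
[-0.03354031 -0.04382276]
```

View pics/c.png

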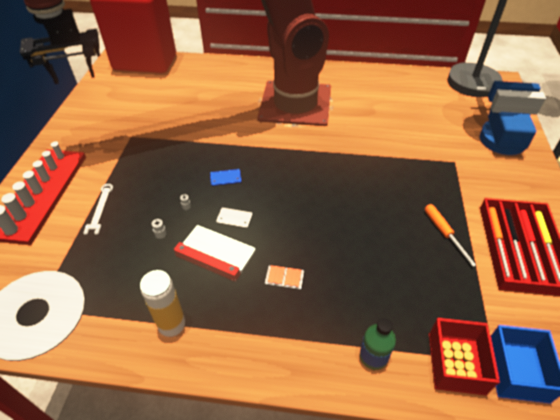

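Candidates in the top picture: grey steel-up pad at (324,224), blue look-alike at (347,282), copper-up spare at (264,160). I choose the grey one, confirmed in the close crop. First I'll move above its near side.

servo_tool:
  motion: "0.2 -0.2 0 0 0 0.07 0; 0.4 -0.4 0 0 0 0.14 0; 0.6 -0.58 0 0 0 0.21 0; 0.8 -0.78 0 0 0 0.28 0; 0.97 -0.94 0 0 0 0.35 0; 0.97 -0.94 0 0 0 0.42 0; 0.97 -0.94 0 0 0 0.49 0; 0.97 -0.94 0 0 0 0.49 0; 0.97 -0.94 0 0 0 0.49 0; 0.97 -0.94 0 0 0 0.49 0"
  newtons: 40

```text
time_s: 2.45
position: [0.3725, -0.3351, 0.2225]
eef_rot: [[0.947, -0.322, -0.0], [-0.322, -0.947, 0.0], [-0.0, -0.0, -1.0]]
ft_force: [-0.2, 0.4, 0.1]
gripper_width: 0.0435
grip_force: 0.0
```

```bash
cat >> h.py <<'E'
O=np.array([.609,-.116,0]);TH=-.33
RP=cv2.Rodrigues(np.array([0,0,TH]))[0]
def st(tgt=None):
    s=read_state(); R=np.array(s["eef_rot"]); p=np.array(s["position"])
    print("t",round(s["time_s"],2),"tcp plate mm",(RP.T@(p-O)*1e3).round(1),"F plate",(RP.T@np.array(s["ft_force"])).round(1),"w",round(s["gripper_width"],4),"Rrel",(RP.T@R).round(2).tolist())
    if tgt is not None: print("shift units",(R.T@(RP@np.array(tgt)/1e3+O-p)/.2).round(3))
E
python3 -c "
from h import *
st([-145,-15,100])"
```

```text
t 2.45 tcp plate mm [-152.7 -283.9  222.5] F plate [-0.3  0.3  0.1] w 0.0435 Rrel [[1.0, 0.0, -0.0], [0.0, -1.0, 0.0], [-0.0, -0.0, -1.0]]
shift units [ 0.042 -1.345  0.613]
```

servo_tool:
  motion: "0.02 -0.25 0 0 0 0 0; 0.04 -0.5 0 0 0 0 0; 0.04 -0.75 0.1 0 0 0 0; 0.04 -1 0.2 0 0 0 0; 0.04 -1 0.4 0 0 0 0; 0.04 -1 0.5 0 0 0 0; 0.04 -1 0.5 0 0 0 0; 0.04 -1 0.5 0 0 0 0; 0.04 -1 0.5 0 0 0 0; 0.04 -1 0.5 0 0 0 0"

```text
time_s: 3.7
position: [0.4452, -0.1486, 0.1233]
eef_rot: [[0.946, -0.323, 0.001], [-0.323, -0.946, -0.0], [0.001, 0.0, -1.0]]
ft_force: [-0.5, 0.2, 0.6]
gripper_width: 0.0436
grip_force: 0.0
```

servo_tool:
  motion: "0 -0.17 0.1 0 0 0 0; 0 -0.345 0.2 0 0 0 0; 0 -0.345 0.4 0 0 0 0; 0 -0.345 0.5 0 0 0 0; 0 -0.345 0.54 0 0 0 0; 0 -0.345 0.57 0 0 0 0; 0 -0.345 0.595 0 0 0 0; 0 -0.345 0.595 0 0 0 0; 0 -0.345 0.595 0 0 0 0; 0 -0.345 0.595 0 0 0 0"

```text
time_s: 4.95
position: [0.4673, -0.0831, 0.0039]
eef_rot: [[0.946, -0.323, 0.001], [-0.323, -0.946, -0.0], [0.001, -0.0, -1.0]]
ft_force: [-0.7, 0.0, 0.2]
gripper_width: 0.0434
grip_force: 0.0
```

```bash
python3 -c "
from h import *
st([-70,-15,3])
cv2.imwrite('pics/w1.png',read_camera('wrist'))
for n in ('pad','pad_near'): print(n,[(r['p'],(RP.T@(ray('wrist',r['centre'],.004)-O)*1e3).round(1)) for r in place_of(n,'wrist')[:2]])"
```

```text
t 4.95 tcp plate mm [-144.7  -14.8    3.9] F plate [-0.7 -0.2  0.2] w 0.0434 Rrel [[1.0, 0.0, 0.0], [0.0, -1.0, 0.0], [0.0, -0.0, -1.0]]
shift units [0.374 0.001 0.005]
pad [(0.91, array([-67.2, -15.9,   4. ]))]
pad_near [(0.59, array([-92. , -20.4,   4. ]))]
```

View pics/w1.png

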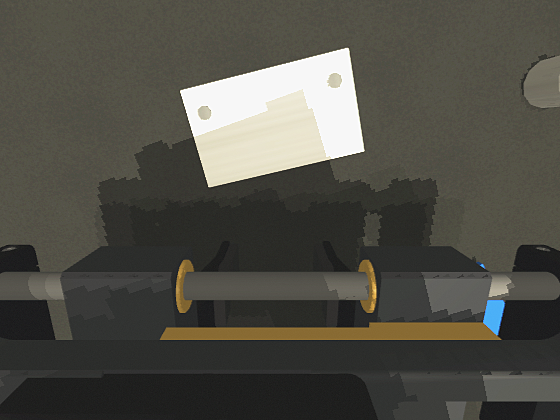

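servo_tool:
  motion: "0.05 0 0 0 0 0 0; 0.1 0 0 0 0 0 0; 0.15 0 0 0 0 0 0; 0.19 0 0 0 0 0 0; 0.23 0 0 0 0 0 0; 0.26 0 0 0 0 0 0; 0.29 0 0 0 0 0 0; 0.32 0 0 0 0 0 0; 0.35 0 0 0 0 0 0; 0.37 0 0 0 0 0 0"

```text
time_s: 6.35
position: [0.5374, -0.1071, 0.0036]
eef_rot: [[0.946, -0.323, 0.0], [-0.323, -0.946, 0.0], [0.0, -0.0, -1.0]]
ft_force: [-1.4, 0.3, 0.4]
gripper_width: 0.0439
grip_force: 0.6
```

```bash
python3 -c "
from h import *
st([-60,-15,3])
im=read_camera('wrist');cv2.imwrite('pics/w2.png',im)
for n in ('pad','pad_near','pad_far'): print(n,[(r['p'],(RP.T@(ray('wrist',r['centre'],.004)-O)*1e3).round(1)) for r in place_of(n,'wrist')[:2]])"
```

```text
t 6.35 tcp plate mm [-70.6 -14.8   3.6] F plate [-1.4 -0.1  0.4] w 0.0439 Rrel [[1.0, 0.0, 0.0], [0.0, -1.0, 0.0], [0.0, -0.0, -1.0]]
shift units [0.053 0.001 0.003]
pad [(0.65, array([-32.4, -18.9,   4. ]))]
pad_near [(0.9, array([-59. , -19.8,   4. ]))]
pad_far [(0.62, array([ -9.6, -17.9,   4. ]))]
```

View pics/w2.png

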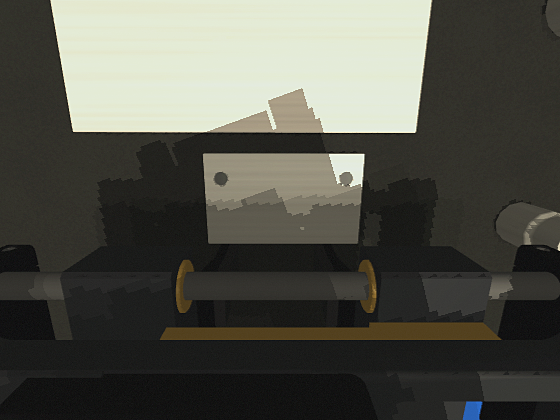

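The pad is square to the plate at (284,198), about 10 mm short of it. Next I'll close the gap and press.

servo_tool:
  motion: "0.015 0 0 0 0 0 0; 0.03 0 0 0 0 0 0; 0.04 0 0 0 0 0 0; 0.045 0 0 0 0 0 0; 0.05 0 0 0 0 0 0; 0.055 0 0 0 0 0 0; 0.06 0 0 0 0 0 0; 0.065 0 0 0 0 0 0; 0.065 0 0 0 0 0 0; 0.065 0 0 0 0 0 0"

```text
time_s: 7.8
position: [0.5474, -0.1104, 0.0032]
eef_rot: [[0.946, -0.323, -0.004], [-0.323, -0.946, 0.001], [-0.004, 0.001, -1.0]]
ft_force: [-9.3, 3.3, 6.8]
gripper_width: 0.0433
grip_force: 4.8
```

```bash
python3 -c "
from h import *
st()"
```

```text
t 7.8 tcp plate mm [-60.  -14.7   3.2] F plate [-9.9  0.1  6.8] w 0.0433 Rrel [[1.0, 0.0, -0.0], [0.0, -1.0, -0.0], [-0.0, 0.0, -1.0]]
```

servo_tool:
  motion: "0.01 0 0 0 0 0 0; 0.012 0 -0.02 0 0 0 0; 0.014 0 -0.04 0 0 0 0; 0.018 0 -0.06 0 0 0 0; 0.024 0 -0.08 0 0 0 0; 0.032 0 -0.1 0 0 0 0; 0.042 0 -0.12 0 0 0 0; 0.054 0 -0.14 0 0 0 0; 0.054 0 -0.14 0 0 0 0; 0.054 0 -0.14 0 0 0 0"

```text
time_s: 9.05
position: [0.556, -0.1133, 0.0309]
eef_rot: [[0.947, -0.322, -0.007], [-0.322, -0.947, 0.001], [-0.007, 0.001, -1.0]]
ft_force: [-16.6, 4.6, 11.9]
gripper_width: 0.0432
grip_force: 8.4
```

```bash
python3 -c "
from h import *
st()
a=read_camera('wrist');b=read_camera('scene')[180:300,160:300]
cv2.imwrite('pics/d.png',np.hstack([cv2.resize(a,(400,300)),cv2.resize(b,(350,300),interpolation=2)]))"
```

```text
t 9.05 tcp plate mm [-51.  -14.6  30.9] F plate [-17.2  -1.   11.9] w 0.0432 Rrel [[1.0, 0.0, -0.01], [0.0, -1.0, -0.0], [-0.01, 0.0, -1.0]]
```

View pics/d.png

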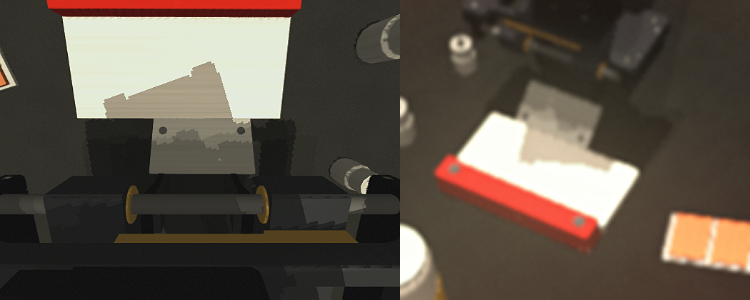

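servo_tool:
  motion: "-0.005 0 -0.01 0 0 0 0; 0.002 0 -0.02 0 0 0 0; 0.01 0 -0.03 0 0 0 0; 0.018 0 -0.038 0 0 0 0; 0.03 0 -0.046 0 0 0 0; 0.042 0 -0.053 0 0 0 0; 0.055 0 -0.059 0 0 0 0; 0.07 0 -0.064 0 0 0 0; 0.085 0 -0.068 0 0 0 0; 0.085 0 -0.068 0 0 0 0"

```text
time_s: 10.4
position: [0.576, -0.1202, 0.0452]
eef_rot: [[0.946, -0.323, 0.0], [-0.323, -0.946, 0.0], [0.0, -0.0, -1.0]]
ft_force: [-0.7, 0.0, 1.3]
gripper_width: 0.0434
grip_force: 0.7
```

```bash
python3 -c "
from h import *
st()
a=read_camera('wrist');b=read_camera('scene')[180:300,160:300]
cv2.imwrite('pics/e.png',np.hstack([cv2.resize(a,(400,300)),cv2.resize(b,(350,300),interpolation=2)]))"
```

```text
t 10.4 tcp plate mm [-29.9 -14.7  45.2] F plate [-0.7 -0.2  1.3] w 0.0434 Rrel [[1.0, 0.0, 0.0], [0.0, -1.0, 0.0], [0.0, -0.0, -1.0]]
```

View pics/e.png

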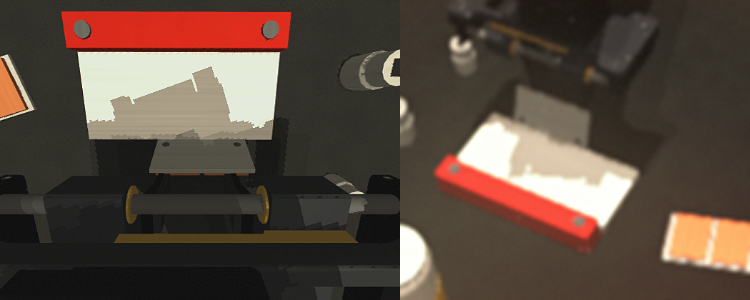

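servo_tool:
  motion: "0.02 0 -0.003 0 0 0 0; 0.04 0 -0.003 0 0 0 0; 0.06 0 0 0 0 0 0; 0.075 0 0.005 0 0 0 0; 0.09 0 0.01 0 0 0 0; 0.105 0 0.015 0 0 0 0; 0.12 0 0.015 0 0 0 0; 0.135 0 0.015 0 0 0 0; 0.15 0 0.015 0 0 0 0; 0.16 0 0.015 0 0 0 0"

```text
time_s: 11.75
position: [0.6086, -0.1311, 0.0441]
eef_rot: [[0.946, -0.323, 0.005], [-0.323, -0.946, -0.001], [0.005, -0.001, -1.0]]
ft_force: [1.7, 0.2, 5.4]
gripper_width: 0.0436
grip_force: 2.6
```

```bash
python3 -c "
from h import *
st()
a=read_camera('wrist');b=read_camera('scene')[180:300,160:300]
cv2.imwrite('pics/f.png',np.hstack([cv2.resize(a,(400,300)),cv2.resize(b,(350,300),interpolation=2)]))"
```

```text
t 11.75 tcp plate mm [  4.6 -14.4  44.1] F plate [1.6 0.7 5.4] w 0.0436 Rrel [[1.0, 0.0, 0.01], [0.0, -1.0, 0.0], [0.01, -0.0, -1.0]]
```

View pics/f.png

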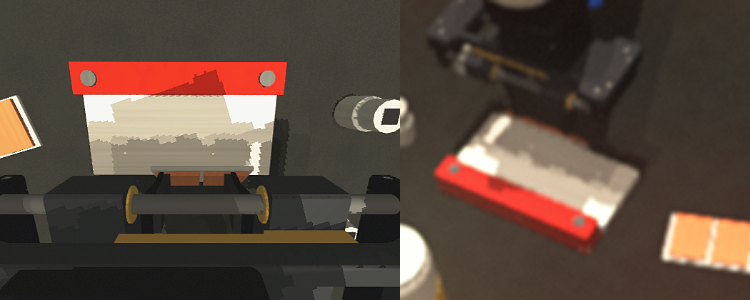

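```bash
cat >> h.py <<'E'
def tri(names,cams=("scene","wrist")):
    for n in cams: read_camera(n)
    for t in names:
        for c in cams: pass
        rs={c:place_of(t,c)[:3] for c in cams}
        for a in rs[cams[0]]:
            for b in rs[cams[1]]:
                Ps=[]
                for c in cams:
                    K,R,tt=cam(c); Ps.append(K@np.c_[R,tt])
                X=cv2.triangulatePoints(Ps[0],Ps[1],np.array(a["centre"],float).reshape(2,1),np.array(b["centre"],float).reshape(2,1)).ravel();X=X[:3]/X[3]
                e=np.linalg.norm(proj(cams[0],X)-a["centre"])
                if e<5: print(t,round(a["p"],2),round(b["p"],2),np.round(b["centre"]),(RP.T@(X-O)*1e3).round(1),"err",e.round(1))
E
python3 -c "
from h import *
tri(['pad','pad_near','pad_far','pad_left','pad_right'])
a=read_camera('wrist')[210:300,170:390];b=read_camera('scene')[190:260,180:270]
cv2.imwrite('pics/g.png',np.vstack([cv2.resize(a,(660,270),interpolation=2),cv2.resize(b,(420,326),interpolation=2).repeat(1,0) if 0 else cv2.copyMakeBorder(cv2.resize(b,(420,326),interpolation=2),0,0,0,240,0)]))"
```

```text
pad 0.68 0.66 [283. 246.] [ -0.2 -18.2  20.9] err 0.7
pad_near 0.42 0.92 [282. 240.] [  2.  -17.7  14.1] err 0.7
pad_near 0.42 0.36 [283. 248.] [ -3.  -19.9   8.8] err 0.1
pad_near 0.23 0.92 [282. 240.] [-35.3 -15.2 -65.9] err 2.1
pad_near 0.23 0.36 [283. 248.] [-43.8 -18.9 -75.9] err 1.3
pad_far 0.49 0.73 [281. 252.] [  0.8 -18.1  24.2] err 0.0
pad_left 0.41 0.68 [219. 246.] [ 7.8 20.3 24.5] err 0.5
pad_right 0.41 0.9 [347. 248.] [ 14.7 -54.1  51.4] err 0.1
```

View pics/g.png

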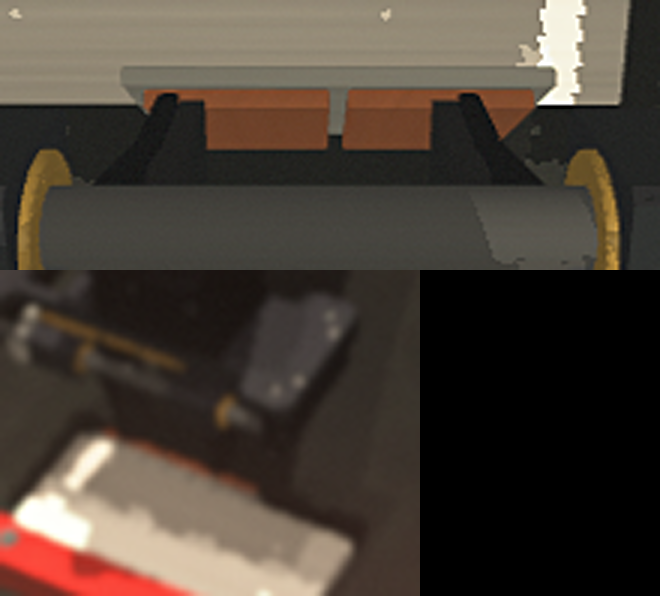

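```bash
python3 -c "
from h import *
from scipy.optimize import least_squares
yd=RP[:,1]
K,R,t=cam('wrist'); print('wrist cam plate',(RP.T@(-R.T@t-O)*1e3).round(), K[0,0])
def edge(c,a,b,nm):
    a=np.array(a);b=np.array(b)
    def f(X):
        P=RP@X+O; return (proj(c,[P-.042*s*yd for s in(1,-1)])-np.array([b,a])).ravel()
    def f2(X): return f(X)
    r=least_squares(f2,[0,-.015,.03],x_scale=.01); print(nm,(r.x*1e3).round(1),r.fun.round(1))
edge('wrist',(210.7,232),(354.3,232),'steel top edge back side')
edge('wrist',(217,239.3),(348,239.3),'lining side')
# hypothetical
K,R,t=cam('scene');print((RP.T@(-R.T@t-O)*1e3).round())
for px in[(202.5,225),(235.7,236.7)]:
  for z in(.012,.02,.03,.045): print(px,z,(RP.T@(ray('scene',px,z)-O)*1e3).round(1))
st()
"
```

```text
wrist cam plate [ 76. -15. 206.] 300.5939956920238
steel top edge back side [ 19.8 -19.   39. ] [-0.   0.1  0.  -0.1]
lining side [  9.8 -19.3  24.2] [-0.   0.1  0.  -0.1]
[565. 435. 886.]
(202.5, 225) 0.012 [ -6.5 -69.6  12. ]
(202.5, 225) 0.02 [ -1.2 -65.   20. ]
(202.5, 225) 0.03 [  5.3 -59.2  30. ]
(202.5, 225) 0.045 [ 15.1 -50.5  45. ]
(235.7, 236.7) 0.012 [-10.5  26.7  12. ]
(235.7, 236.7) 0.02 [-5.2 30.5 20. ]
(235.7, 236.7) 0.03 [ 1.4 35.1 30. ]
(235.7, 236.7) 0.045 [11.3 42.1 45. ]
t 12.55 tcp plate mm [  4.5 -14.4  43.9] F plate [3.9 0.9 6.7] w 0.0438 Rrel [[1.0, 0.0, 0.01], [0.0, -1.0, 0.0], [0.01, -0.0, -1.0]]
```

servo_tool:
  motion: "0.014 0 -0.012 0 0 0 0; 0.025 0 -0.012 0 0 0 0; 0.036 0 -0.006 0 0 0 0; 0.046 0 0.002 0 0 0 0; 0.056 0 0.012 0 0 0 0; 0.066 0 0.024 0 0 0 0; 0.076 0 0.036 0 0 0 0; 0.086 0 0.048 0 0 0 0; 0.096 0 0.065 0 0 0 0; 0.104 0 0.082 0 0 0 0"

```text
time_s: 13.8
position: [0.6259, -0.1372, 0.0256]
eef_rot: [[0.946, -0.323, 0.0], [-0.323, -0.946, -0.0], [0.0, -0.0, -1.0]]
ft_force: [0.2, -1.2, -0.1]
gripper_width: 0.0438
grip_force: 0.2
```

```bash
python3 -c "
from h import *
st()
a=read_camera('wrist')[190:310,150:410];b=read_camera('scene')[190:260,180:270]
cv2.imwrite('pics/i.png',np.vstack([cv2.resize(a,(650,300),interpolation=2),cv2.copyMakeBorder(cv2.resize(b,(360,280),interpolation=2),0,0,0,290,0)]))"
```

```text
t 13.8 tcp plate mm [ 22.9 -14.6  25.6] F plate [ 0.6 -1.  -0.1] w 0.0438 Rrel [[1.0, 0.0, 0.0], [0.0, -1.0, 0.0], [0.0, -0.0, -1.0]]
```

View pics/i.png

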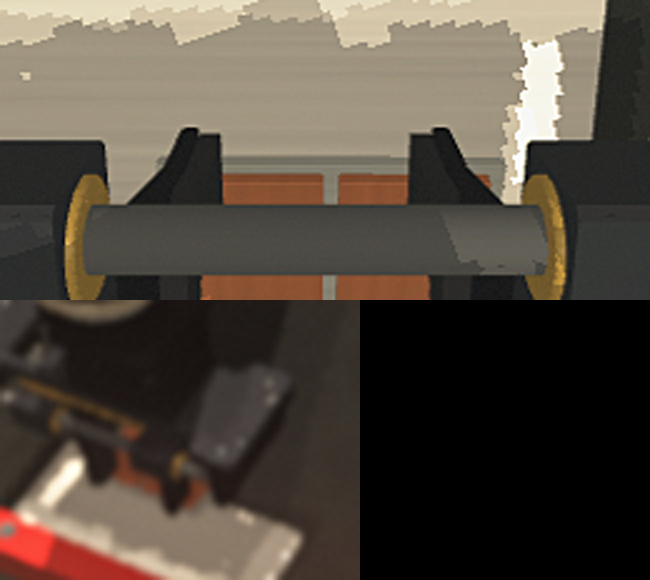

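servo_tool:
  motion: "0 0 -0.06 0 0 0 0; 0 0 -0.12 0 0 0 0; 0 0 -0.2 0 0 0 0; -0.15 0 -0.2 0 0 0 0; -0.3 0 -0.2 0 0 0 0; -0.4 0 -0.2 0 0 0 0; -0.4 0 -0.2 0 0 0 0; -0.4 0 -0.2 0 0 0 0; -0.4 0 -0.2 0 0 0 0; -0.4 0 -0.2 0 0 0 0"

```text
time_s: 15.15
position: [0.5503, -0.1115, 0.0656]
eef_rot: [[0.946, -0.323, -0.0], [-0.323, -0.946, 0.0], [-0.0, -0.0, -1.0]]
ft_force: [0.1, 0.5, -0.9]
gripper_width: 0.0436
grip_force: 0.0
```

```bash
cat >> h.py <<'E'
def corners(c='wrist',z=.02):
    read_camera(c)
    for r in trace('pad',c)[:3]:
        m=r["region"].astype(np.uint8); q=cv2.boxPoints(cv2.minAreaRect(cv2.findNonZero(m)))
        w=np.array([RP.T@(ray(c,p,z)-O)*1e3 for p in q])[:,:2]
        print("trace",c,round(r["p"],2),r["box"],q.round(0).tolist(),w.round(1).tolist())
E
python3 -c "
from h import *
st()
for c in('wrist','top','scene'):corners(c,.015)
tri(['pad','pad_near','pad_far','pad_left','pad_right'])
for n in ('pad','pad_near','pad_far','pad_left','pad_right'):
  for c in('wrist','scene','top'): print(n,c,[(round(r['p'],2),(RP.T@(ray(c,r['centre'],.016)-O)*1e3).round(1)) for r in place_of(n,c)[:2]])
"
```

```text
t 15.15 tcp plate mm [-57.  -14.7  65.6] F plate [-0.1  0.5 -0.9] w 0.0436 Rrel [[1.0, 0.0, -0.0], [0.0, -1.0, 0.0], [-0.0, -0.0, -1.0]]
trace wrist 0.96 [216.3, 119.4, 349.6, 185.9] [[217.0, 120.0], [346.0, 120.0], [346.0, 185.0], [217.0, 185.0]] [[22.1, 24.5], [22.2, -62.6], [-22.2, -65.4], [-22.3, 26.7]]
trace scene 0.69 [200.7, 224.9, 240.1, 241.8] [[200.0, 231.0], [204.0, 220.0], [238.0, 232.0], [234.0, 244.0]] [[14.8, -62.2], [-22.1, -73.0], [-23.6, 26.3], [12.4, 34.7]]
pad 0.78 0.68 [283. 153.] [ -0.2 -19.4  20. ] err 0.1
pad_near 0.62 0.97 [282. 122.] [ 18.6 -16.5  20. ] err 0.7
pad_far 0.95 0.74 [280. 184.] [-21.4 -20.8   3. ] err 0.6
pad_left 0.55 0.62 [221. 157.] [-3.5 25.   3.2] err 0.0
pad_right 0.73 0.58 [341. 155.] [ -0.6 -57.2  29. ] err 0.1
pad wrist [(0.68, array([ -0.1, -20. ,  16. ]))]
pad scene [(0.78, array([ -3. , -21.2,  16. ]))]
pad top []
pad_near wrist [(0.97, array([ 20.8, -19.5,  16. ]))]
pad_near scene [(0.62, array([ 15.1, -17.2,  16. ]))]
pad_near top []
pad_far wrist [(0.74, array([-21.7, -18.2,  16. ]))]
pad_far scene [(0.95, array([-11.5, -15.1,  16. ]))]
pad_far top []
pad_left wrist [(0.62, array([-2.4, 22.7, 16. ]))]
pad_left scene [(0.55, array([ 4.8, 31. , 16. ]))]
pad_left top [(0.45, array([-223.4,  -73.2,   16. ]))]
pad_right wrist [(0.58, array([ -1.4, -60.4,  16. ]))]
pad_right scene [(0.73, array([ -9.4, -64.4,  16. ])), (0.46, array([ 48.1, 193.1,  16. ]))]
pad_right top []
```

servo_tool:
  motion: "0 0.02 0.1 0 0 0 0; 0 0.02 0.2 0 0 0 0; 0 0.02 0.27 0 0 0 0; 0 0.02 0.3 0 0 0 0; 0 0.02 0.313 0 0 0 0; 0.04 0.02 0.315 0 0 0 0; 0.07 0.02 0.315 0 0 0 0; 0.09 0.02 0.315 0 0 0 0; 0.1 0.02 0.315 0 0 0 0; 0.11 0.02 0.315 0 0 0 0"

```text
time_s: 18.05
position: [0.5695, -0.1222, 0.0028]
eef_rot: [[0.946, -0.323, -0.0], [-0.323, -0.946, 0.0], [-0.0, -0.0, -1.0]]
ft_force: [-1.7, 1.2, 0.8]
gripper_width: 0.0435
grip_force: 1.1
```

```bash
python3 -c "
from h import *
st()
corners('wrist',.015)
tri(['pad','pad_near','pad_far'])
"
```

```text
t 18.05 tcp plate mm [-35.4 -18.7   2.8] F plate [-2.   0.6  0.8] w 0.0435 Rrel [[1.0, 0.0, -0.0], [0.0, -1.0, 0.0], [-0.0, -0.0, -1.0]]
trace wrist 0.68 [185.7, 163.1, 367.0, 245.3] [[187.0, 164.0], [365.0, 164.0], [365.0, 244.0], [187.0, 244.0]] [[21.1, 24.5], [21.2, -63.2], [-20.9, -66.6], [-21.0, 27.7]]
pad_near 0.88 0.72 [276. 170.] [ 17.8 -16.7  31.6] err 0.7
pad_far 0.85 0.87 [274. 241.] [-21.9 -17.3  13.6] err 0.4
```

servo_tool:
  motion: "0.015 0 0 0 0 0 0; 0.028 0 -0.01 0 0 0 0; 0.04 0 -0.02 0 0 0 0; 0.052 0 -0.03 0 0 0 0; 0.064 0 -0.038 0 0 0 0; 0.076 0 -0.046 0 0 0 0; 0.088 0 -0.052 0 0 0 0; 0.1 0 -0.058 0 0 0 0; 0.112 0 -0.062 0 0 0 0; 0.112 0 -0.062 0 0 0 0"

```text
time_s: 19.8
position: [0.5911, -0.1297, 0.0153]
eef_rot: [[0.946, -0.323, 0.001], [-0.323, -0.946, -0.0], [0.001, -0.0, -1.0]]
ft_force: [-0.8, -0.2, 1.3]
gripper_width: 0.0435
grip_force: 0.0
```

```bash
python3 -c "
from h import *
st()
corners('wrist',.02);corners('scene',.02)
tri(['pad','pad_near','pad_far'])
"
```

```text
t 19.8 tcp plate mm [-12.5 -18.7  15.3] F plate [-0.7 -0.4  1.3] w 0.0435 Rrel [[1.0, 0.0, 0.0], [0.0, -1.0, 0.0], [0.0, -0.0, -1.0]]
trace wrist 0.74 [43.9, 33.1, 422.1, 236.9] [[42.0, 235.0], [42.0, 35.0], [421.0, 35.0], [421.0, 235.0]] [[4.0, 109.9], [102.6, 89.7], [102.8, -86.7], [4.3, -99.4]]
trace wrist 0.58 [196.6, 152.1, 355.6, 240.1] [[197.0, 240.0], [197.0, 152.0], [354.0, 152.0], [354.0, 240.0]] [[1.2, 24.4], [49.2, 21.2], [49.3, -59.3], [1.3, -62.7]]
trace scene 0.82 [195.5, 226.0, 232.3, 252.1] [[195.0, 240.0], [201.0, 224.0], [233.0, 237.0], [226.0, 253.0]] [[49.2, -54.5], [-1.8, -68.5], [-1.4, 24.4], [48.4, 35.3]]
trace scene 0.5 [232.4, 168.5, 242.8, 177.1] [[232.0, 169.0], [239.0, 169.0], [239.0, 176.0], [232.0, 176.0]] [[-216.2, -102.7], [-224.9, -84.6], [-199.6, -70.3], [-191.0, -88.1]]
pad 0.67 0.85 [275. 199.] [ 23.8 -19.2  15.3] err 0.1
pad_near 0.58 0.97 [275. 150.] [ 47.8 -16.8  10.9] err 0.5
pad_far 0.56 0.96 [274. 238.] [  4.3 -18.8  22.8] err 0.2
```

The pad has dropped flat: in the wrist picture it spans (197–354, 152–240), so its centre is at plate x ≈ 24 mm. Now I'll slide it to the stop.

servo_tool:
  motion: "-0.005 0 0.008 0 0 0 0; 0.02 0 0.008 0 0 0 0; 0.04 0 0.008 0 0 0 0; 0.06 0 0.008 0 0 0 0; 0.08 0 0.008 0 0 0 0; 0.1 0 0.008 0 0 0 0; 0.115 0 0.008 0 0 0 0; 0.13 0 0.008 0 0 0 0; 0.14 0 0.008 0 0 0 0; 0.145 0 0.008 0 0 0 0"

```text
time_s: 21.65
position: [0.6172, -0.1385, 0.0134]
eef_rot: [[0.946, -0.323, -0.002], [-0.323, -0.946, 0.001], [-0.002, 0.0, -1.0]]
ft_force: [-6.8, 2.0, 3.9]
gripper_width: 0.0433
grip_force: 3.7
```

```bash
python3 -c "
from h import *
st()
corners('wrist',.016);corners('scene',.016)
"
```

```text
t 21.65 tcp plate mm [ 15.  -18.6  13.4] F plate [-7.1 -0.3  3.9] w 0.0433 Rrel [[1.0, 0.0, -0.0], [0.0, -1.0, -0.0], [-0.0, 0.0, -1.0]]
trace wrist 0.86 [197.4, 156.2, 357.1, 243.4] [[196.0, 156.0], [355.0, 156.0], [355.0, 242.0], [196.0, 242.0]] [[74.7, 22.4], [74.8, -60.4], [27.0, -63.8], [26.9, 25.7]]
trace scene 0.67 [226.1, 168.7, 238.7, 181.7] [[226.0, 170.0], [239.0, 170.0], [239.0, 181.0], [226.0, 181.0]] [[-208.6, -118.6], [-224.9, -84.9], [-185.5, -62.6], [-169.6, -95.5]]
trace scene 0.63 [190.3, 234.3, 229.6, 259.1] [[191.0, 246.0], [197.0, 232.0], [228.0, 245.0], [222.0, 259.0]] [[67.0, -55.3], [23.0, -67.5], [22.7, 23.9], [65.7, 33.4]]
```

Flush at the predicted position with a 7 N press. I'll retreat and check.

servo_tool:
  motion: "-0.02 0 0 0 0 0 0; -0.06 0 0 0 0 0 0; -0.1 0 -0.05 0 0 0 0; -0.2 0 -0.15 0 0 0 0; -0.3 0 -0.3 0 0 0 0; -0.3 0 -0.4 0 0 0 0; -0.3 0 -0.4 0 0 0 0; -0.3 0 -0.4 0 0 0 0; -0.3 0 -0.4 0 0 0 0; -0.3 0 -0.4 0 0 0 0"

```text
time_s: 23.1
position: [0.561, -0.1193, 0.0928]
eef_rot: [[0.946, -0.323, -0.001], [-0.323, -0.946, 0.0], [-0.001, -0.0, -1.0]]
ft_force: [-0.3, 0.5, 0.3]
gripper_width: 0.0433
grip_force: 0.0
```

```bash
python3 -c "
from h import *
st()
corners('wrist',.016)
im=read_camera('wrist'); h=cv2.cvtColor(im,cv2.COLOR_BGR2HSV)
for nm,m in(('red',cv2.inRange(h,(0,180,60),(6,255,255))|cv2.inRange(h,(174,180,60),(180,255,255))),('copper',cv2.inRange(h,(7,90,50),(18,255,255)))):
  cs=sorted(cv2.findContours(m,0,2)[0],key=cv2.contourArea)[-2:]
  for c in cs:
    r=cv2.minAreaRect(c); print(nm,cv2.contourArea(c),np.array([(RP.T@(ray('wrist',p,.02)-O)*1e3)[:2] for p in cv2.boxPoints(r)]).round(1).tolist(),r[2])
"
```

```text
t 23.1 tcp plate mm [-44.4 -18.7  92.8] F plate [-0.5  0.4  0.3] w 0.0433 Rrel [[1.0, 0.0, -0.0], [0.0, -1.0, 0.0], [-0.0, -0.0, -1.0]]
trace wrist 0.65 [221.6, 61.4, 334.3, 135.5] [[218.0, 62.0], [332.0, 62.0], [332.0, 134.0], [218.0, 134.0]] [[75.9, 22.6], [76.0, -59.8], [25.7, -62.4], [25.5, 25.1]]
red 10667.5 [[102.8, 88.0], [103.0, -85.9], [75.4, -88.3], [75.2, 91.7]] 90.0
copper 3112.5 [[74.0, 18.5], [74.0, -17.2], [28.6, -17.1], [28.6, 20.5]] 90.0
copper 4019.0 [[56.2, 196.3], [72.2, 138.5], [28.7, 131.8], [11.0, 192.6]] 72.34986877441406
```

```bash
python3 -c "
from h import *
print(sign_off())"
```

```text
the job is handed in; nothing more can be done
None
```

The pad is turned over, copper lining up, lying flat with its long edge against the red stop bar; the arm is clear of everything and the job was handed in at about 23 s, though no pass/fail result came back.

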